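# Seat the six-sided accent tile

### The job

Four push-fit accent tiles stand proud of the mosaic panel. With the fingertips, gently press the six-sided one down until it is fully home, flush with the mosaic around it, then draw back clear. Do not touch the square, cross and bar tiles beside it, leave the pot, nippers, brush and loose tile where they are, and do not pull up or carry anything.

Things in the scene. Friction and masses are not known exactly. Their poses are not given: they have to be found in the camera images.
- panel: Mosaic panel fixed flat on the table, face 20 mm above it, of small flat pieces. Four 76 mm square pockets, 10 mm deep, centred at x = +-48, y = +-48 mm in its frame, one accent tile in the middle of each; which tile is where changes. Origin: on the table, midway between the pockets; the panel spans x -114 to +114, y -114 to +210 mm, z up.
- tile_hex (a joint): How far the six-sided tile is pushed down (m): starts between 0 (8 mm proud) and 0.002; 0.008 is fully home, flush with the mosaic (hard stop). Slides only vertically, takes about 3 N to move plus 0.4 N per 10 mm/s, stays where it is left. Glazed: must not be pressed with more than 40 N. Negative: pulled up by mistake.
- tile_hex_top (a point): Centre of the top face of the six-sided (regular hexagon) off-white tile to be pressed, 56 mm across flats, 10 mm thick, z up; its top is 26 to 28 mm above the table at the start and 20 mm when fully home.
- tile_square_top (a point): Centre of the top face of the square tile in the panel, 50 x 50 x 10 mm, same off-white; also standing 6 to 8 mm proud, not to be touched.
- tile_cross_top (a point): Centre of the top face of the plus-shaped tile, 60 mm across with arms 22 mm wide, 10 mm thick, same off-white; also standing proud, not to be touched.
- tile_bar_top (a point): Centre of the top face of the oblong bar tile, 64 x 26 x 10 mm, same off-white; also standing proud, not to be touched.
- pot: White round closed pot, 70 mm across, 60 mm tall, loose on the +y end of the panel's face; origin: centre of its underside.
- nippers: Tile nippers with dark handles, about 174 mm long, 60 mm wide, 18 mm tall, loose on the table beside the panel's -y edge; x runs along them to the jaws; origin under them, about mid-length.
- brush: Flat hand brush with a wooden handle, 200 mm long, 42 mm wide, 20 mm tall, lying loose on the table beyond the panel's +x edge and roughly parallel to it; x runs along it to the bristles, origin under its mid-length.
- spare: Loose square off-white tile, 50 x 50 x 10 mm, lying on the table at the panel's -x edge, not part of the job; origin: centre of its underside.

How it is judged:
By the outcome, as a careful person would: the job done as asked, in the order asked, and still so for the second after the job is handed in, with the robot touching nothing.
It also fails if it takes over 32 s, if anything falls off the work surface, if the arm or the gripper's body presses on something with over 40 N, if the wrist force passes 120 N, or if a joint passes its speed limit or range.

### The arm

A 7-joint arm with a two-finger parallel gripper is mounted at the origin on the work surface. World frame = base frame: x ahead of the robot, y to its left, z up, the work surface at z = 0. Lengths are in m, angles in degrees, forces in N, time in s.
With the tool pointing down it reaches from about 0.425 to 1.025 m from the base axis. Payload 3.6 kg.
Tool frame: the origin (TCP) lies midway between the tips of the shut fingers; the grasp point (between the pads) lies 19 mm behind it; z points along the fingers, y is the line along which they close (so a half turn about z gives the same grasp; the last joint's range is limited). The gripper opens to 85 mm and grips with 20 to 120 N. Pads are 22 mm wide; open, the fingers measure 114 mm over their backs; the gripper's body (76 mm by 85 mm) begins 54 mm behind the grasp point. The pads swing forward as they close: fully open they stand 13 mm farther back than shut.
Start: joints at [67.294, 33.873, 2.773, 92.16, -1.908, 54.013, -1.931], TCP at [0.216, -0.692, 0.231] pointing down, gripper open.
Joint ranges: [-153.93, 153.93], [-27.13, 128.08], [-72.61, 78.16], [10.71, 143.7], [-87.88, 267.88], [4.46, 118.87], [-176.78, 176.78]. Speed limits (degrees/s): [147.25, 147.25, 180, 180, 180, 180, 180].

### API

Orientations are given as [roll, pitch, yaw] about the fixed x, y, z axes, in that order (R = Rz(yaw) Ry(pitch) Rx(roll)).
In Python, from plant import robot gives the robot as it stands. The module is installed in compiled form; this text tells all that it offers.
- The arm moves only by the shell command python3 -m jog 'ROWS' [OPENING] [FORCE]. ROWS is a JSON object of lists of equal length, an entry for each row: "travel": the shift along the tool's x, y, z in mm, a list of three; "angular": the turn, a rotation vector about the tool's x, y, z in degrees, a list of three. A call has 1 to 5 rows; each row shifts and turns the commanded pose from where the row before left it, along the tool's axes as they then stand; what a row does not reach is not made up. A row lasts 1/12 s, in which the tool goes at most 41.7 mm and 7.16 degrees, less where a joint would pass 70% of its speed; a pose out of reach is approached as far as the arm can. A call with a gripper value outside its range is refused whole. OPENING is the finger opening in mm, from 0 to 85.4, set as the call begins (- or left out, the last holds). The fingers move at their own pace and stop on an object; FORCE is the grip in N (left out, the last holds). Time passes only in rows, so rows that do not move let the fingers close. It gives the time, the measured TCP pose, the force, the opening and the grip force at its end, in the units of the state.
- robot.sense(): the state, without advancing time (a new reading comes with each control period).
- robot.read_camera(name): name is "scene" or "top"; returns a dict with "image" (400x640x3 uint8, blue, green, red), "fx", "fy", "cx", "cy" (pixels), "pose" (4x4, takes a point from camera to world coordinates). Camera axes: x right, y down, z forward; pixel columns grow to the right and rows downward; lengths in m; the calibration is good to about 2 mm. A picture is of the moment at which its call begins. There is no depth.
- robot.finish_job(): hands the job in; it is judged then, once.
Trained networks look in a picture, given as the dict that the camera call returned (one of the last four; its "shot" number tells which), for a name from the list of things; names that differ only in an ending like _2 or _b are one class to them, and where a whole thing is asked for, a point or a joint stands for the part that bears it (a point fixed in the world has none). Each returns a list of dicts, best first, with "score" (0 to 1); they miss things now and then, are a little off and sometimes report something else, mostly with a low value. They report only what shows in the picture. A call takes as long as a camera call.
- robot.find_in(picture, name): "pixel" ([column, row] in pixels, amid what is visible of it).
- robot.trace(picture, name): "mask" (400x640 bool, what is visible of it) and "pixel" ([column, row] in pixels, amid what is visible of it).
The state is a dict: "t": time; "joints": joint angles; "qd": joint speeds; "tau": joint torques, N m; "eef_pos": TCP position; "tcp_rot": TCP orientation; "wrist_force": force on the tool from outside, world axes, zero at the start; "wrist_torque": the same for the moment, N m; "width": opening from 0.0 (shut) to 1.0 (fully open); "grasp_force": force on a finger pad.
Only numpy, scipy, OpenCV 4.12 (cv2) and the standard library are available. Lean on these libraries where they do the work, as an engineer would, in place of code of your own. Each camera call takes 0.05 s, during which the arm holds its last target. There are 200 camera calls.

## Working session

There is one attempt and no reset: what is moved stays moved. The work goes in short steps, Python scripts to look and compute and a shell command to move; the robot and the scene stay as the last step left them, time stands still between calls to the robot, and variables do not carry over. Pictures are saved under pics/ and viewed, at most 10 in all, crops included, and the job is handed in when it is done.

```bash
mkdir -p pics; cat > h.py <<'E'
import numpy as np, cv2
from plant import robot
def proj_plane(c,px,z):
    P=np.array(c["pose"]);d=P[:3,:3]@[(px[0]-c["cx"])/c["fx"],(px[1]-c["cy"])/c["fy"],1];o=P[:3,3]
    return o+d*(z-o[2])/d[2]
def ray(c,px):
    P=np.array(c["pose"]);d=P[:3,:3]@[(px[0]-c["cx"])/c["fx"],(px[1]-c["cy"])/c["fy"],1];return P[:3,3],d/np.linalg.norm(d)
def tri(a,b):
    A=0;B=0
    for o,d in(a,b):
        M=np.eye(3)-np.outer(d,d);A=A+M;B=B+M@o
    return np.linalg.solve(A,B)
E
python3 - <<'E'
from h import *
np.set_printoptions(precision=4,suppress=True)
C={n:robot.read_camera(n) for n in("scene","top")}
for n,c in C.items():
    cv2.imwrite(f"pics/{n}0.png",c["image"])
    print(n,c["fx"],np.array(c["pose"])[:3].tolist())
for k in("tile_hex_top","tile_square_top","tile_cross_top","tile_bar_top","pot","nippers","brush","spare"):
    r={n:robot.find_in(c,k) for n,c in C.items()}
    for n in r: print(k,n,[(np.round(x["pixel"]).tolist(),round(x["score"],2),proj_plane(C[n],x["pixel"],.027)[:2].round(4).tolist()) for x in r[n][:3]])
    if r["scene"] and r["top"]: print("  tri",tri(ray(C["scene"],r["scene"][0]["pixel"]),ray(C["top"],r["top"][0]["pixel"])))
s=robot.sense();print(s["t"],s["eef_pos"],s["tcp_rot"],s["wrist_force"])
E
```

```text
scene 416.03835651849886 [[-0.41341952105296026, 0.5568453713222892, -0.7204217737195923, 1.137364927875048], [0.9105404587462821, 0.25229816496815904, -0.3275083341532092, 0.28351017381338406], [-0.0006104084301287524, -0.7913715109799202, -0.611335226378218, 0.530401294966553]]
top 387.50527916452444 [[0.019309033535628902, -0.995548887313242, 0.09224735331317443, 0.48488965164506687], [-0.9990952681650639, -0.02270960211934696, -0.035957184285755464, 0.03460263677589755], [0.037892035496906055, -0.09146959571872296, -0.9950866830105578, 0.9309628549665618]]
tile_hex_top scene [([358.0, 186.0], 0.65, [0.4702, 0.0823]), ([294.0, 192.0], 0.46, [0.5437, -0.0287])]
tile_hex_top top [([285.0, 237.0], 0.82, [0.4656, 0.0869])]
  tri [0.4665 0.0842 0.0252]
tile_square_top scene [([401.0, 210.0], 0.66, [0.5086, 0.1812]), ([323.0, 174.0], 0.61, [0.4602, -0.0021])]
tile_square_top top [([326.0, 245.0], 0.9, [0.4494, -0.0069])]
  tri [ 0.4355  0.0789 -0.0371]
tile_cross_top scene [([335.0, 213.0], 0.79, [0.5704, 0.0701]), ([361.0, 158.0], 0.63, [0.3661, 0.0509])]
tile_cross_top top [([299.0, 1
[... 197 characters left out ...]
], 0.56, [0.5345, -0.0318])]
  tri [ 0.5348 -0.032   0.0209]
pot scene [([400.0, 206.0], 0.62, [0.4994, 0.1764])]
pot top [([244.0, 209.0], 0.98, [0.5295, 0.1837])]
  tri [0.5282 0.1806 0.0495]
nippers scene [([260.0, 150.0], 0.6, [0.4309, -0.174])]
nippers top [([404.0, 261.0], 0.81, [0.4155, -0.1894])]
  tri [ 0.413  -0.1895  0.0138]
brush scene [([274.0, 251.0], 0.94, [0.7051, 0.0146])]
brush top [([327.0, 141.0], 0.56, [0.6954, -0.0061])]
  tri [ 0.6954 -0.      0.0132]
spare scene [([360.0, 157.0], 0.71, [0.3617, 0.0463])]
spare top [([306.0, 294.0], 0.59, [0.3372, 0.0347])]
  tri [0.3337 0.0361 0.0084]
0.9 [ 0.2162 -0.692   0.2313] [179.998    0.0004  17.3509] [-0.0819  0.408   0.1281]
```

```bash
python3 - <<'E'
import cv2
a=cv2.imread("pics/top0.png")[150:310,210:450];b=cv2.imread("pics/scene0.png")[110:270,220:460]
cv2.imwrite("pics/both.png",cv2.resize(cv2.vconcat([a,b]),None,fx=1.85,fy=1.85,interpolation=cv2.INTER_CUBIC))
E
```

```text
(no output)
```

View pics/both.png

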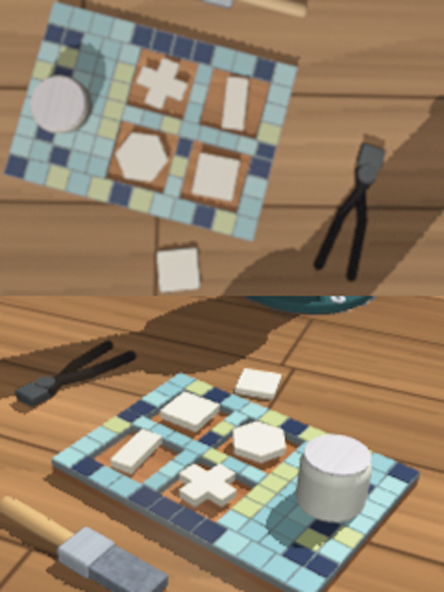

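```bash
python3 -m jog '{"travel":[[20,-18,0],[26,-24,0],[26,-24,0],[26,-24,0],[26,-24,0]],"angular":[[0,0,0],[0,0,0],[0,0,0],[0,0,0],[0,0,0]]}' 0 20
python3 -m jog '{"travel":[[26,-24,0],[26,-24,0],[26,-24,0],[26,-24,0],[26,-24,0]],"angular":[[0,0,0],[0,0,0],[0,0,0],[0,0,0],[0,0,0]]}'
python3 -m jog '{"travel":[[26,-24,0],[26,-24,0],[26,-24,0],[26,-24,0],[26,-24,0]],"angular":[[0,0,0],[0,0,0],[0,0,0],[0,0,0],[0,0,0]]}'
```

```text
t: 1.32
eef_pos: [0.3012, -0.5449, 0.2314]
tcp_rot: [180.0, -0.0, 17.3]
wrist_force: [1.3, -0.3, 0.2]
width: 0.301
grasp_force: 0.0
t: 1.73
eef_pos: [0.3896, -0.3915, 0.2316]
tcp_rot: [180.0, -0.0, 17.3]
wrist_force: [0.1, 0.3, -0.5]
width: 0.0
grasp_force: 0.0
t: 2.15
eef_pos: [0.4779, -0.2382, 0.2316]
tcp_rot: [180.0, -0.0, 17.3]
wrist_force: [0.1, 0.5, -0.7]
width: -0.002
grasp_force: 0.0
```

```bash
python3 -m jog '{"travel":[[8,-31,0],[8,-31,0],[8,-31,0],[8,-31,0],[9,-31,0]],"angular":[[0,0,0],[0,0,0],[0,0,0],[0,0,0],[0,0,0]]}'
python3 -m jog '{"travel":[[9,-31,20],[9,-31,20],[9,-31,20],[8,-31,20],[8,-30,20]],"angular":[[0,0,0],[0,0,0],[0,0,0],[0,0,0],[0,0,0]]}'
python3 -m jog '{"travel":[[0,0,15],[0,0,15],[0,0,10],[0,0,0],[0,0,0]],"angular":[[0,0,0],[0,0,0],[0,0,0],[0,0,0],[0,0,0]]}'
python3 - <<'E'
from h import *
s=robot.sense();print(s["t"],s["eef_pos"],s["wrist_force"])
C={n:robot.read_camera(n) for n in("scene","top")}
p=np.array([*s["eef_pos"],1])
im=[]
for n,c in C.items():
    q=np.linalg.inv(c["pose"])@p;u=(int(c["cx"]+c["fx"]*q[0]/q[2]),int(c["cy"]+c["fy"]*q[1]/q[2]));print(n,u)
    print([ (x["pixel"],x["score"],proj_plane(c,x["pixel"],.027)[:2].round(4)) for x in robot.find_in(c,"tile_hex_top")])
    im.append(cv2.resize(c["image"][110:310,210:450],None,fx=1.6,fy=1.6,interpolation=cv2.INTER_CUBIC))
cv2.imwrite("pics/hover.png",cv2.hconcat(im))
E
```

```text
t: 2.57
eef_pos: [0.4698, -0.0781, 0.2316]
tcp_rot: [180.0, -0.0, 17.3]
wrist_force: [1.8, 0.7, 1.1]
width: 0.004
grasp_force: 0.0
t: 2.98
eef_pos: [0.4655, 0.082, 0.1309]
tcp_rot: [-180.0, -0.1, 17.3]
wrist_force: [0.2, 0.3, 0.7]
width: 0.0
grasp_force: 0.0
t: 3.4
eef_pos: [0.4652, 0.0799, 0.0912]
tcp_rot: [180.0, 0.0, 17.3]
wrist_force: [-0.0, -0.1, 0.6]
width: -0.003
grasp_force: 0.0
3.4 [0.46520084 0.07992099 0.09117198] [-0.02077003 -0.13055145  0.56951174]
scene (360, 158)
[([360.2, 185.5], 0.97, array([0.4664, 0.0847]))]
top (286, 238)
[]
```

View pics/hover.png

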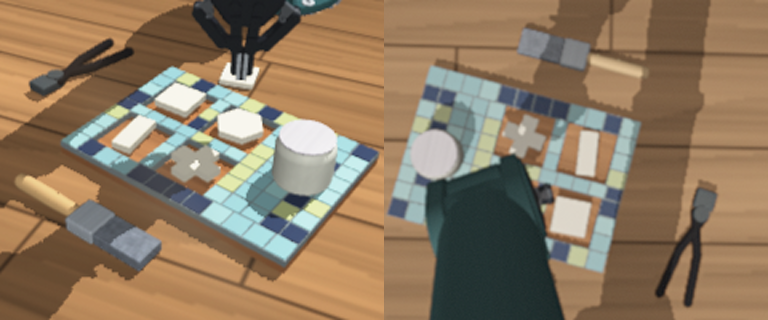

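Scene view: the fingertips (tip near 240,80 in the left half) hover above the hexagon (240,126), clear of the other tiles and the pot. Next I centre them and lower.

```bash
python3 -m jog '{"travel":[[1,-2,10],[1,-2,12],[0,0,12],[0,0,10],[0,0,6]],"angular":[[0,0,0],[0,0,0],[0,0,0],[0,0,0],[0,0,0]]}'
python3 -m jog '{"travel":[[0,0,3],[0,0,2],[0,0,2],[0,0,1],[0,0,1]],"angular":[[0,0,0],[0,0,0],[0,0,0],[0,0,0],[0,0,0]]}'
```

```text
t: 4.02
eef_pos: [0.4656, 0.0847, 0.0402]
tcp_rot: [-180.0, 0.1, 17.3]
wrist_force: [-1.0, -0.8, 0.3]
width: 0.004
grasp_force: 0.0
t: 4.43
eef_pos: [0.4661, 0.0848, 0.0325]
tcp_rot: [180.0, -0.0, 17.3]
wrist_force: [-0.4, -0.1, 0.7]
width: -0.002
grasp_force: 0.0
```

```bash
for i in 1; do python3 -m jog '{"travel":[[0,0,1],[0,0,1],[0,0,1],[0,0,1],[0,0,1]],"angular":[[0,0,0],[0,0,0],[0,0,0],[0,0,0],[0,0,0]]}'; done
python3 -m jog '{"travel":[[0,0,1],[0,0,1],[0,0,1],[0,0,1],[0,0,0]],"angular":[[0,0,0],[0,0,0],[0,0,0],[0,0,0],[0,0,0]]}'
```

```text
t: 4.85
eef_pos: [0.4659, 0.0848, 0.0273]
tcp_rot: [180.0, -0.0, 17.4]
wrist_force: [-0.7, -0.1, 3.8]
width: -0.004
grasp_force: 1.4
t: 5.27
eef_pos: [0.466, 0.0848, 0.0231]
tcp_rot: [-180.0, -0.0, 17.4]
wrist_force: [1.1, 0.3, 1.0]
width: -0.004
grasp_force: 0.3
```

```bash
python3 -m jog '{"travel":[[0,0,0.5],[0,0,0.5],[0,0,0.5],[0,0,0.5],[0,0,0.2]],"angular":[[0,0,0],[0,0,0],[0,0,0],[0,0,0],[0,0,0]]}'
python3 -m jog '{"travel":[[0,0,0.3],[0,0,0.3],[0,0,0.2]],"angular":[[0,0,0],[0,0,0],[0,0,0]]}'
```

```text
t: 5.68
eef_pos: [0.4659, 0.0848, 0.021]
tcp_rot: [180.0, -0.0, 17.4]
wrist_force: [0.1, 0.5, 2.1]
width: -0.006
grasp_force: 1.2
t: 5.93
eef_pos: [0.4659, 0.0848, 0.0203]
tcp_rot: [-180.0, -0.0, 17.4]
wrist_force: [0.5, 0.4, 2.7]
width: 0.002
grasp_force: 1.3
```

```bash
python3 -m jog '{"travel":[[0,0,0.3],[0,0,0.2],[0,0,0]],"angular":[[0,0,0],[0,0,0],[0,0,0]]}'
python3 -m jog '{"travel":[[0,0,0.2],[0,0,0.2],[0,0,0]],"angular":[[0,0,0],[0,0,0],[0,0,0]]}'
```

```text
t: 6.18
eef_pos: [0.4659, 0.0848, 0.02]
tcp_rot: [180.0, -0.0, 17.4]
wrist_force: [-0.4, 0.5, 5.6]
width: -0.003
grasp_force: 2.9
t: 6.43
eef_pos: [0.466, 0.0848, 0.02]
tcp_rot: [180.0, -0.0, 17.4]
wrist_force: [-1.3, 0.3, 10.0]
width: 0.001
grasp_force: 5.0
```

```bash
python3 -m jog '{"travel":[[0,0,0.2],[0,0,0],[0,0,0]],"angular":[[0,0,0],[0,0,0],[0,0,0]]}'
python3 -m jog '{"travel":[[0,0,-2],[0,0,-6],[0,0,-15],[0,0,-20],[0,0,-25]],"angular":[[0,0,0],[0,0,0],[0,0,0],[0,0,0],[0,0,0]]}'
python3 -m jog '{"travel":[[0,10,-30],[-3,20,-30],[-8,31,-20],[-8,31,0],[-8,31,0]],"angular":[[0,0,0],[0,0,0],[0,0,0],[0,0,0],[0,0,0]]}'
python3 -m jog '{"travel":[[-8,31,0],[-8,31,0],[-8,31,0],[-4,20,0],[0,0,0]],"angular":[[0,0,0],[0,0,0],[0,0,0],[0,0,0],[0,0,0]]}'
python3 - <<'E'
from h import *
C={n:robot.read_camera(n) for n in("scene","top")}
P=[]
for n,c in C.items():
    r=robot.find_in(c,"tile_hex_top");print(n,[(x["pixel"],round(x["score"],2)) for x in r]);P.append(ray(c,r[0]["pixel"])) if r else 0
if len(P)==2: print(tri(*P))
a=C["top"]["image"][150:310,210:450];b=C["scene"]["image"][110:270,220:460]
cv2.imwrite("pics/end.png",cv2.resize(cv2.vconcat([a,b]),None,fx=1.85,fy=1.85,interpolation=cv2.INTER_CUBIC))
E
```

```text
t: 6.68
eef_pos: [0.466, 0.0848, 0.02]
tcp_rot: [180.0, -0.0, 17.4]
wrist_force: [-0.7, 0.1, 11.6]
width: -0.003
grasp_force: 6.1
t: 7.1
eef_pos: [0.4647, 0.0846, 0.087]
tcp_rot: [-180.0, 0.2, 17.4]
wrist_force: [1.3, 0.1, 0.3]
width: 0.002
grasp_force: 0.0
t: 7.52
eef_pos: [0.4776, -0.0417, 0.169]
tcp_rot: [179.9, -0.2, 17.4]
wrist_force: [-0.3, -0.3, -0.6]
width: -0.003
grasp_force: 0.0
t: 7.93
eef_pos: [0.4834, -0.1628, 0.1673]
tcp_rot: [179.8, 0.0, 16.9]
wrist_force: [-0.0, -0.0, -0.4]
width: 0.002
grasp_force: 0.0
scene [([357.6, 187.6], 0.93)]
top [([285.7, 237.3], 0.65)]
[0.46658586 0.08296355 0.02122711]
```

View pics/end.png

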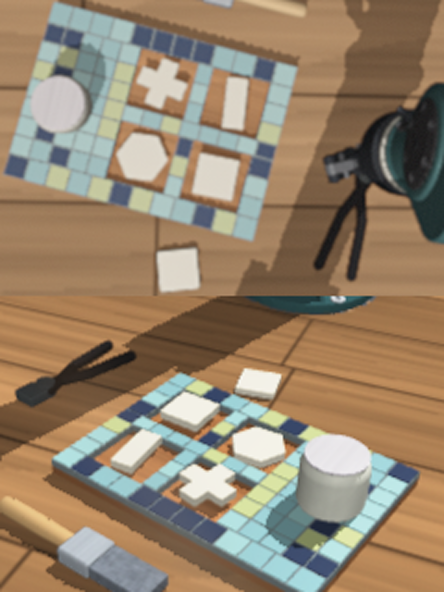

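The hexagon (258,447 in the lower half) now sits lower, flush with the mosaic. The other tiles, pot, nippers, brush and loose tile have not moved, and the arm is clear.

```bash
python3 -c "
from plant import robot
print(robot.finish_job())"
```

```text
the job is handed in; nothing more can be done
None
```

I pressed the six-sided tile down to its hard stop (measured top 20 mm above the table, highest force read about 12 N), drew the arm back clear without disturbing anything else, and handed the job in at about 8 s; no verdict was returned.

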